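# Load the two large battery packs into the sprung tray lift

### The job

Load the two large battery packs into the grey spring lift: one in each bay of its aluminium tray, lengthwise along the dividing rib, lying flat with the contact foot up. Set each down gently, not dropped; the tray sinks under the weight.

Things in the scene. Friction and masses are not known exactly. Their poses are not given: they have to be found in the camera images.
- pack_a: First large cordless-tool battery pack, black, loose on the bench, foot up. Body 124 (x) x 78 (y) x 46 (z) mm; centred on top the contact foot, a block 80 x 46 (y) x 24 mm high (overall height 70); pinch it across the 46. 0.5 to 0.75 kg. Origin: centre of the underside; z up. Its small look-alikes are 90 x 56 x 40 mm.
- pack_b: Second large cordless-tool battery pack, black, loose on the bench, foot up. Body 124 (x) x 78 (y) x 46 (z) mm; centred on top the contact foot, a block 80 x 46 (y) x 24 mm high (overall height 70); pinch it across the 46. 0.5 to 0.75 kg. Origin: centre of the underside; z up. Its small look-alikes are 90 x 56 x 40 mm. Either pack may go in either bay.
- tray_mid (a point): Centre of the upper face of the lift's aluminium tray (156 x 212 mm), moves with it; x along the rib, z up. The rib, 8 wide, 12 high, parts it into bays 156 (x) x 102 (y) mm centred at y = +55 and -55 mm. Around it a fixed grey box: well 160 x 216, walls 8, rim 101 mm above the bench. Foot plate 210 x 266 mm. Empty, the tray's face is 95 mm above the bench, 6 below the rim.
- tray (a joint): How far the tray has sunk, in m: 0 empty (top stop) to 0.05 (bottom stop), straight down. Spring 400 N/m with about 1 N of preload, well damped: one pack sinks it about 10 to 16 mm, both 22 to 34 mm.
Mind the look-alikes: they are no part of the job. What is shaped like the pack_b but green or turquoise is not meant.

How it is judged:
At the end, for the whole second after the job is handed in: Both large packs rest on the tray, one in each bay: underside within 6 mm of the tray's face, foot up within about 7 degrees, origin within 17 mm of its bay's centre across the rib and 20 mm along it, long side within 14 degrees of the rib; the tray has sunk more than 15 mm and all is at rest ((((y of pack_a in the frame of tray_mid between 0.038 and 0.072 m and x of pack_a in the frame of tray_mid between -0.02 and 0.02 m and z of pack_a in the frame of tray_mid between -0.006 and 0.006 m and angle between pack_a's own z axis and vertical below 0.12 rad and angle between the x axis of pack_a and the x axis of tray_mid, either way round below 0.25 rad and linear speed of pack_a below 0.02 m/s) and (y of pack_b in the frame of tray_mid between -0.072 and -0.038 m and x of pack_b in the frame of tray_mid between -0.02 and 0.02 m and z of pack_b in the frame of tray_mid between -0.006 and 0.006 m and angle between pack_b's own z axis and vertical below 0.12 rad and angle between the x axis of pack_b and the x axis of tray_mid, either way round below 0.25 rad and linear speed of pack_b below 0.02 m/s)) or ((y of pack_a in the frame of tray_mid between -0.072 and -0.038 m and x of pack_a in the frame of tray_mid between -0.02 and 0.02 m and z of pack_a in the frame of tray_mid between -0.006 and 0.006 m and angle between pack_a's own z axis and vertical below 0.12 rad and angle between the x axis of pack_a and the x axis of tray_mid, either way round below 0.25 rad and linear speed of pack_a below 0.02 m/s) and (y of pack_b in the frame of tray_mid between 0.038 and 0.072 m and x of pack_b in the frame of tray_mid between -0.02 and 0.02 m and z of pack_b in the frame of tray_mid between -0.006 and 0.006 m and angle between pack_b's own z axis and vertical below 0.12 rad and angle between the x axis of pack_b and the x axis of tray_mid, either way round below 0.25 rad and linear speed of pack_b below 0.02 m/s))) and value of joint tray above 0.015 m and velocity of joint tray between -0.02 and 0.02 m/s); the robot touches nothing.
It fails at once if A pack is dropped or slammed onto the tray (the tray moves down faster than 0.5 m/s, as from a fall of some 30 mm) (velocity of joint tray above 0.5 m/s).
It also fails if it takes over 64 s, if anything falls off the work surface, if the arm or the gripper's body presses on something with over 40 N, if the wrist force passes 120 N, or if a joint passes its speed limit or range.

### The arm

A 6-joint arm with a two-finger parallel gripper is mounted at the origin on the work surface. World frame = base frame: x ahead of the robot, y to its left, z up, the work surface at z = 0. Lengths are in m, angles in rad, forces in N, time in s.
With the tool pointing down it reaches from about 0.275 to 0.75 m from the base axis. Payload 10.2 kg.
Tool frame: the origin (TCP) lies midway between the tips of the shut fingers; the grasp point (between the pads) lies 19 mm behind it (env.hold_point_z is the distance from the TCP to the grasp point, in m); x points along the fingers, z is the direction in which the jaws open and shut, and the axes are right-handed (so a half turn about x gives the same grasp; the last joint's range is limited). The gripper opens to 85 mm and grips with 20 to 120 N. Pads are 22 mm wide; open, the fingers measure 114 mm over their backs; the gripper's body (76 mm by 85 mm) begins 54 mm behind the grasp point. The pads swing forward as they close: fully open they stand 13 mm farther back than shut.
Start: joints at [0.911, 0.313, 1.498, -0, 1.331, -0.223], TCP at [0.222, 0.476, 0.231] pointing down, gripper open.
Joint ranges: [-2.94, 2.94], [-0.97, 2.17], [0.19, 2.56], [-1.23, 4.37], [0.02, 3.11], [-2.88, 2.88]. Speed limits (rad/s): [2.39, 2.39, 3.01, 3.14, 3.14, 3.14].

### API

Orientations are given as a unit quaternion [x, y, z, w].
In Python, from bench import env, kinematics, monitor, eyes, job gives the robot as it stands. The module is installed in compiled form; this text tells all that it offers. Calls block until the motion is done:
- env.reach(position, orientation): joint-space move of the TCP to a pose.
- env.movel(position, velocity=0.15, frame=None, guard=None): straight line of the TCP; frame=None keeps the orientation; velocity is the mean speed in m/s. With guard (N) it stops when the force on the tool has changed by that much, and returns True; else False.
- env.set_joints(angles): joint-space move.
- env.release() and env.close_gripper(effort=None): open the fingers fully, or close them until they stop; effort is the grip in N (None keeps the last).
- env.hold(seconds).
- kinematics.ik(position, orientation): joint angles nearest the present ones, or None.
- monitor.sense(): the state.
- eyes.grab_frame(name): name is "scene" or "side" or "wrist"; returns a dict with "frame" (400x640x3 uint8, red, green, blue), "mtx" (3x3 intrinsics, pixels), "view" (4x4, takes a point from world to camera coordinates). Camera axes: x right, y down, z forward; pixel columns grow to the right and rows downward; lengths in m; the calibration is good to about 2 mm. A picture is of the moment at which its call begins. There is no depth.
A pose or a line that the arm cannot do raises env.MotionError and nothing moves.
- job.hand_in(): hands the job in, once; it reports no verdict.
The state is a dict: "clock": time; "joints": joint angles; "qvel": joint speeds; "joint_efforts": joint torques, N m; "position": TCP position; "ee_rot": TCP orientation; "contact_force": force on the tool from outside, world axes, zero at the start; "ft_torque": the same for the moment, N m; "finger_gap": opening from 0.0 (shut) to 1.0 (fully open).
Only numpy, scipy, OpenCV 4.12 (cv2) and the standard library are available. Lean on these libraries where they do the work, as an engineer would, in place of code of your own. Each camera call takes 0.05 s, during which the arm holds its last target.

## Working session

There is one attempt and no reset: what is moved stays moved. The work goes in short steps, each a Python script; the robot and the scene stay as the last script left them, time stands still between calls to the robot, and variables do not carry over. Pictures are saved under pics/ and viewed, and the job is handed in when it is done.

```bash
mkdir -p pics; python3 - <<'E'
from bench import env, kinematics, monitor, eyes, job
import cv2, numpy as np
for n in ("scene","side","wrist"):
    d=eyes.grab_frame(n); cv2.imwrite(f"pics/{n}0.png",d["frame"][:,:,::-1]); print(n,d["mtx"].round(1).tolist(),d["view"].round(4).tolist())
s=monitor.sense();print(s["clock"],s["position"],s["ee_rot"],env.hold_point_z)
E
```

```text
scene [[377.0, 0.0, 320.4], [0.0, 377.0, 207.4], [0.0, 0.0, 1.0]] [[-0.4753, 0.8798, -0.0003, 0.2898], [0.7454, 0.4026, -0.5313, -0.241], [-0.4673, -0.2527, -0.8472, 1.1524], [0.0, 0.0, 0.0, 1.0]]
side [[384.8, 0.0, 316.6], [0.0, 384.8, 196.4], [0.0, 0.0, 1.0]] [[0.9863, -0.1652, -0.0055, -0.4559], [-0.1234, -0.7142, -0.689, 0.0624], [0.1099, 0.6802, -0.7247, 1.0115], [0.0, 0.0, 0.0, 1.0]]
wrist [[311.0, 0.0, 325.9], [0.0, 311.0, 196.6], [0.0, 0.0, 1.0]] [[0.4237, 0.9058, -0.0017, -0.5248], [0.8734, -0.408, 0.266, -0.0338], [0.2402, -0.1142, -0.964, 0.38], [0.0, 0.0, 0.0, 1.0]]
0.15 [0.22198195 0.47556288 0.23088162] [-0.3798992   0.5967549   0.37967725  0.59615885] 0.0187
```

View pics/scene0.png

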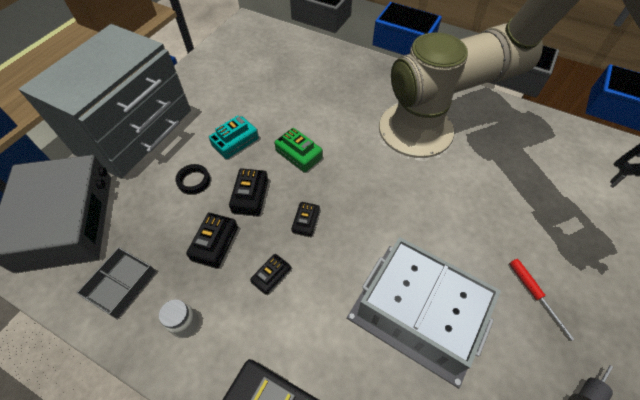

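View pics/side0.png

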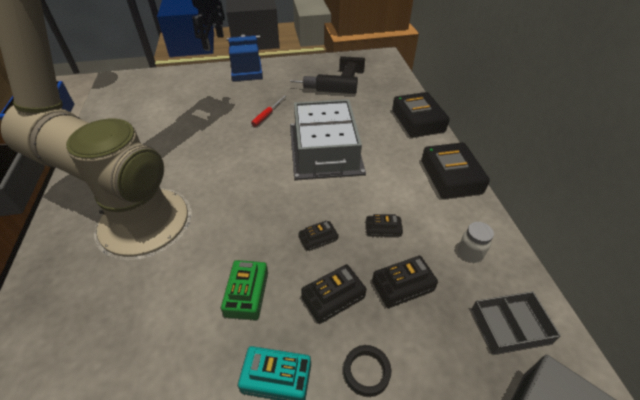

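View pics/wrist0.png

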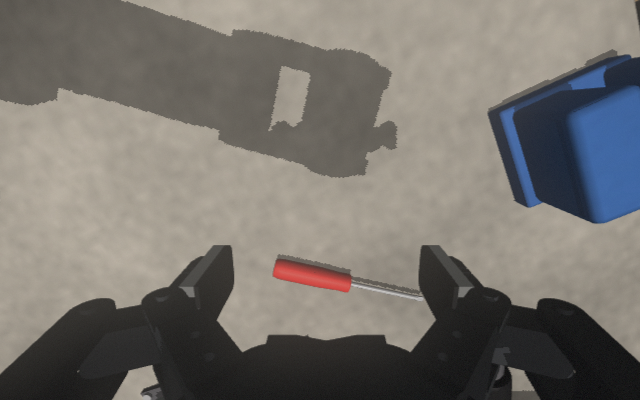

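```bash
python3 - <<'E'
import cv2, numpy as np
a=cv2.imread("pics/scene0.png");b=cv2.imread("pics/side0.png")
def crop(im,x,y,w,h,s,n,g=2.0):
    c=im[y:y+h,x:x+w]; c=(255*(c/255.)**(1/g)).astype(np.uint8)
    c=cv2.resize(c,None,fx=s,fy=s,interpolation=cv2.INTER_CUBIC)
    for i in range(0,w,10): cv2.putText(c,str(x+i),(i*s,8),0,.3,(0,0,255),1) if i%20==0 else 0; cv2.line(c,(i*s,0),(i*s,3),(0,0,255),1)
    for i in range(0,h,10): cv2.putText(c,str(y+i),(0,i*s+4),0,.3,(0,0,255),1)
    cv2.imwrite(n,c)
crop(a,180,160,100,110,5,"pics/sc_p.png")
crop(b,295,245,150,80,5,"pics/sd_p.png")
crop(a,340,230,160,160,4,"pics/sc_t.png",1)
crop(b,280,90,95,95,6,"pics/sd_t.png",1)
E
```

```text
(no output)
```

View pics/sc_p.png

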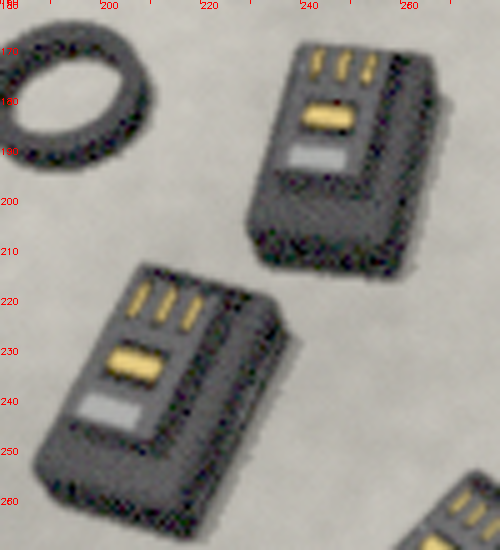

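View pics/sd_p.png

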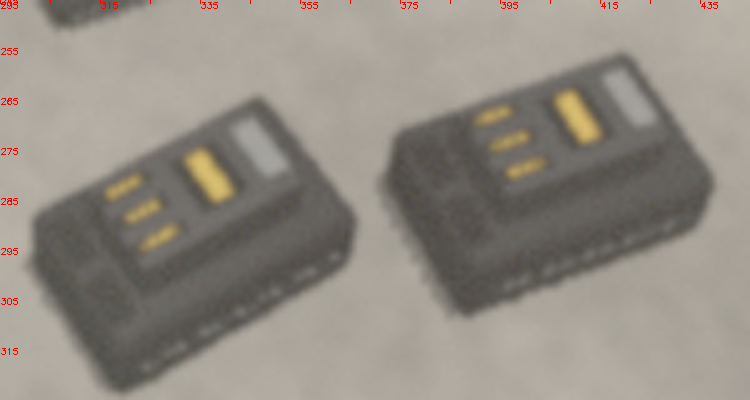

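View pics/sc_t.png

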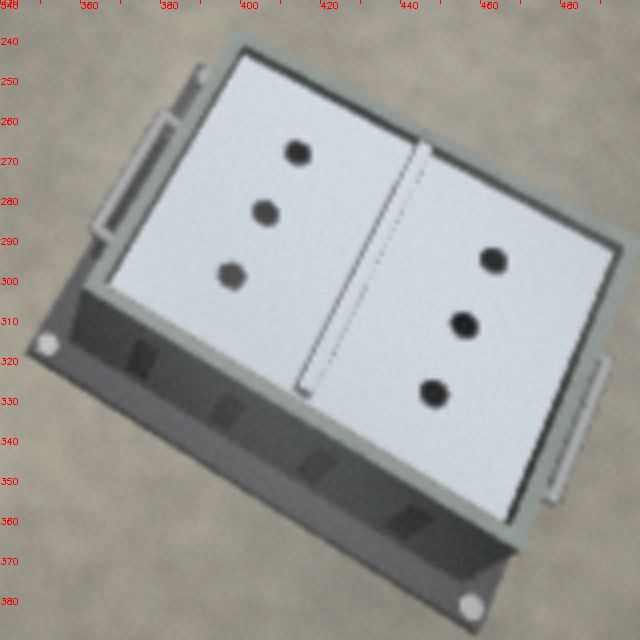

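View pics/sd_t.png

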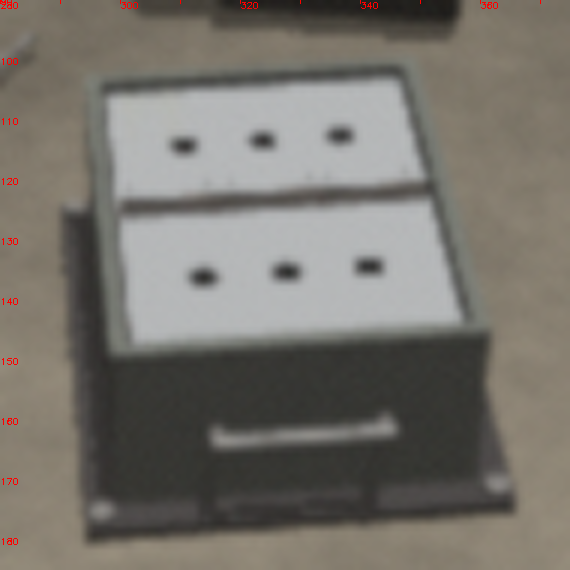

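```bash
cat > h.py <<'E'
import cv2, numpy as np
def ray(d,uv):
    V=d["view"];R=V[:3,:3];c=-R.T@V[:3,3]
    r=R.T@np.linalg.inv(d["mtx"])@np.array([uv[0],uv[1],1.]);return c,r/np.linalg.norm(r)
def plane(d,uv,z):
    c,r=ray(d,uv);return c+r*(z-c[2])/r[2]
def tri(d1,u1,d2,u2):
    A=np.zeros((3,3));b=np.zeros(3);L=[ray(d1,u1),ray(d2,u2)]
    for c,r in L:
        P=np.eye(3)-np.outer(r,r);A+=P;b+=P@c
    p=np.linalg.solve(A,b);return p,max(np.linalg.norm((np.eye(3)-np.outer(r,r))@(p-c)) for c,r in L)
def proj(d,p):
    q=d["view"][:3,:3]@np.asarray(p)+d["view"][:3,3];q=d["mtx"]@q;return q[:2]/q[2]
def blobs(m,amin=3,amax=1e9):
    n,l,s,c=cv2.connectedComponentsWithStats(m.astype(np.uint8));return [(int(s[i,4]),c[i].round(2).tolist()) for i in range(1,n) if amin<=s[i,4]<amax]
def yel(f):
    h=cv2.cvtColor(f,cv2.COLOR_RGB2HSV);return (h[...,0]>12)&(h[...,0]<32)&(h[...,1]>100)&(h[...,2]>90)
def holes(f,box):
    g=cv2.cvtColor(f,cv2.COLOR_RGB2GRAY);x0,y0,x1,y1=box;m=np.zeros(g.shape,bool);m[y0:y1,x0:x1]=g[y0:y1,x0:x1]<110;return m
E
python3 - <<'E'
from h import *
from bench import eyes
import pickle
D={n:eyes.grab_frame(n) for n in("scene","side")};pickle.dump(D,open("d0.pkl","wb"))
for n,bx in(("scene",(180,160,280,270)),("side",(295,245,445,325))):
    m=yel(D[n]["frame"]);k=np.zeros_like(m);k[bx[1]:bx[3],bx[0]:bx[2]]=1
    for a,c in blobs(m&k): print(n,a,c,plane(D[n],c,.07).round(4))
for n,bx in(("scene",(340,230,500,390)),("side",(280,90,375,160))):
    for a,c in blobs(holes(D[n]["frame"],bx),8,80): print(n,a,c,plane(D[n],c,.095).round(4))
E
```

```text
scene 3 [243.0, 172.0] [ 0.4267 -0.3265  0.07  ]
scene 5 [248.2, 172.2] [ 0.4209 -0.3143  0.07  ]
scene 30 [244.93, 182.7] [ 0.4526 -0.3027  0.07  ]
scene 7 [207.0, 220.0] [ 0.5865 -0.3201  0.07  ]
scene 8 [212.88, 220.38] [ 0.5807 -0.3071  0.07  ]
scene 7 [218.0, 222.0] [ 0.5785 -0.2937  0.07  ]
scene 38 [206.5, 232.29] [ 0.6138 -0.3006  0.07  ]
scene 4 [271.75, 260.0] [ 0.6009 -0.1286  0.07  ]
scene 4 [278.0, 265.25] [ 0.605  -0.1096  0.07  ]
scene 9 [266.56, 268.44] [ 0.6235 -0.1278  0.07  ]
side 45 [409.98, 267.67] [ 0.6152 -0.3003  0.07  ]
side 9 [393.33, 267.44] [ 0.5803 -0.2937  0.07  ]
side 6 [397.0, 272.5] [ 0.5842 -0.3071  0.07  ]
side 48 [336.4, 279.75] [ 0.454  -0.3027  0.07  ]
side 9 [398.89, 278.22] [ 0.5838 -0.3212  0.07  ]
side 12 [318.92, 282.08] [ 0.4171 -0.302   0.07  ]
side 10 [323.5, 286.6] [ 0.4246 -0.3141  0.07  ]
side 11 [326.64, 291.82] [ 0.4288 -0.327   0.07  ]
scene 22 [386.27, 253.55] [0.4769 0.0924 0.095 ]
scene 73 [374.21, 274.6] [0.5342 0.0891 0.095 ]
scene 26 [414.04, 267.69] [0.4793 0.1578 0.095 ]
scene 25 [405.88, 282.84] [0.5195 0.155  0.095 ]
scene 31 [462.71, 294.45] [0.4874 0.2673 0.095 ]
scene 27 [397.41, 298.44] [0.5591 0.1521 0.095 ]
scene 31 [455.45, 310.71] [0.5272 0.2645 0.095 ]
scene 35 [448.0, 327.91] [0.5672 0.2621 0.095 ]
side 19 [291.63, 91.0] [0.4473 0.4041 0.095 ]
side 69 [284.26, 101.61] [0.4165 0.3456 0.095 ]
side 9 [341.33, 133.89] [0.5602 0.1505 0.095 ]
side 8 [313.25, 135.75] [0.4793 0.1559 0.095 ]
side 9 [327.33, 134.89] [0.5197 0.1529 0.095 ]
```

```bash
cat >> h.py <<'E'
from scipy.spatial.transform import Rotation as Rn
def quat(th,s=1):
    z=s*np.array([-np.sin(th),np.cos(th),0]);x=np.array([0,0,-1.]);return Rn.from_matrix(np.stack([x,np.cross(z,x),z],1)).as_quat()
E
python3 - <<'E'
from h import *
from bench import env,kinematics,monitor,eyes
for n,p,th in(("A",(.4533,-.3027),.38),("B",(.6145,-.3005),.20),("T1",(.5195,.154),-.07),("T2",(.527,.2645),-.07)):
  for s in(1,-1):
    for z in (.05,.2):
      q=kinematics.ik([*p,z],quat(th,s));print(n,s,z,None if q is None else np.round(q,2))
E
```

```text
A 1 0.05 [-0.8   0.57  1.64 -0.    0.94 -2.75]
A 1 0.2 [-0.8   0.38  1.48 -0.    1.27 -2.75]
A -1 0.05 [-0.8   0.57  1.64 -0.    0.94  0.39]
A -1 0.2 [-0.8   0.38  1.48 -0.    1.27  0.39]
B 1 0.05 [-0.63  0.83  1.14 -0.    1.17 -2.4 ]
B 1 0.2 [-0.63  0.7   0.98 -0.    1.46 -2.4 ]
B -1 0.05 [-0.63  0.83  1.14 -0.    1.17  0.75]
B -1 0.2 [-0.63  0.7   0.98 -0.    1.46  0.75]
T1 1 0.05 [ 0.07  0.56  1.65 -0.    0.93 -1.43]
T1 1 0.2 [ 0.07  0.38  1.49 -0.    1.27 -1.43]
T1 -1 0.05 [ 0.07  0.56  1.65 -0.    0.93  1.71]
T1 -1 0.2 [ 0.07  0.38  1.49 -0.    1.27  1.71]
T2 1 0.05 [ 0.27  0.65  1.49 -0.    1.   -1.23]
T2 1 0.2 [ 0.27  0.48  1.34 -0.    1.32 -1.23]
T2 -1 0.05 [ 0.27  0.65  1.49 -0.    1.    1.91]
T2 -1 0.2 [ 0.27  0.48  1.34 -0.    1.32  1.91]
```

```bash
python3 - <<'E'
from h import *
from bench import env,kinematics,monitor,eyes
import pickle
env.reach([.445,-.305,.23],quat(.38,-1))
d=eyes.grab_frame("wrist");pickle.dump(d,open("w1.pkl","wb"))
f=(255*(d["frame"]/255.)**.6).astype(np.uint8)
cv2.imwrite("pics/w1.png",f[:,:,::-1]);print(monitor.sense()["clock"])
E
```

```text
3.1583
```

View pics/w1.png

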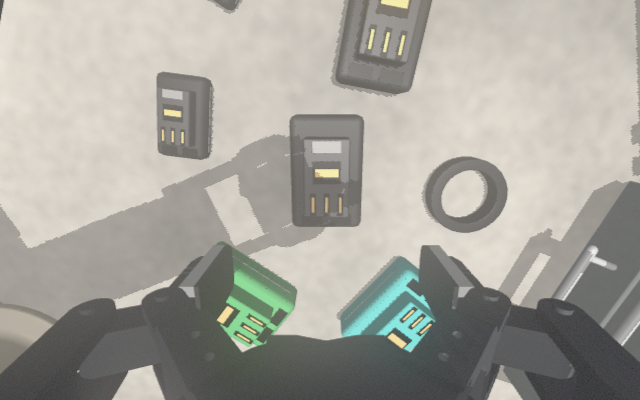

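```bash
python3 - <<'E'
from h import *
import pickle
d=pickle.load(open("w1.pkl","rb"));f=d["frame"]
c=(255*(f[105:240,280:375]/255.)**.5).astype(np.uint8)[:,:,::-1]
c=cv2.resize(c,None,fx=4,fy=4,interpolation=cv2.INTER_CUBIC)
for i in range(0,95,10):cv2.putText(c,str(280+i),(i*4,8),0,.3,(0,0,255),1)
for i in range(0,135,10):cv2.putText(c,str(105+i),(0,i*4+4),0,.3,(0,0,255),1)
cv2.imwrite("pics/w1c.png",c)
for a,cc in blobs(yel(f),6): print(a,cc,plane(d,cc,.07).round(4))
g=cv2.GaussianBlur(cv2.cvtColor(f,cv2.COLOR_RGB2GRAY),(3,3),0)
for r in(130,170,210):print(r,g[r,280:375:2])
for x in(300,325,345):print(x,g[105:240:2,x])
E
```

```text
181 [396.13, 2.92] [ 0.6132 -0.3017  0.07  ]
62 [370.73, 38.74] [ 0.5793 -0.2928  0.07  ]
60 [386.02, 41.45] [ 0.5824 -0.3063  0.07  ]
62 [401.03, 44.84] [ 0.5849 -0.3199  0.07  ]
102 [172.0, 112.68] [ 0.4518 -0.1447  0.07  ]
22 [162.5, 135.0] [ 0.4282 -0.1414  0.07  ]
22 [172.5, 136.0] [ 0.4308 -0.1505  0.07  ]
33 [182.0, 137.0] [ 0.4333 -0.1592  0.07  ]
191 [326.44, 172.52] [ 0.4527 -0.3012  0.07  ]
40 [312.82, 204.6] [ 0.4166 -0.3006  0.07  ]
44 [326.0, 204.5] [ 0.4217 -0.3131  0.07  ]
44 [339.98, 204.84] [ 0.4267 -0.3265  0.07  ]
151 [224.89, 314.48] [ 0.2585 -0.2551  0.07  ]
40 [408.22, 314.4] [ 0.3356 -0.4478  0.07  ]
40 [255.88, 320.75] [ 0.2636 -0.2903  0.07  ]
39 [416.85, 321.59] [ 0.3307 -0.4611  0.07  ]
41 [249.49, 329.2] [ 0.2501 -0.2871  0.07  ]
41 [425.41, 328.24] [ 0.3263 -0.4742  0.07  ]
142 [396.68, 340.25] [ 0.2992 -0.4505  0.07  ]
38 [243.0, 337.5] [ 0.2366 -0.2836  0.07  ]
130 [178 176 174 173 161  81  73  85  94  93  93  93  93  93  93  93  93  93
  93  93  93  92  93  93  93  93  93  93  93  93  93  93  93  93  94  94
  93  93  94  90  77  74 139 168 167 166 167
[... 548 characters left out ...]
 65  64
  63  63  63  62  62  62  62  63  62  62  62  61  62  61  63  63  62  62
  62  62  62  62  63  62  61 102 115 115 115 115 116 117]
325 [175 176 175 173 153  72  69  80  92  95  94  94  93  93  92  89  67  79
 149 189 189 188 188 188 127 111 111 111  93  75  74  72 162 221 222 222
 138  65  56  59  70  71  71  70  64  56  78 101 101 110 115 114 114 107
  67  59  63  64  65  68  63 136 178 185 186 187 188 187]
345 [168 171 174 178 158  72  68  79  92  95  94  94  94  93  92  91  67  80
 116 118 117 117 116 116 115 114 113 113 111 110 110 109 109 107 107 106
 105 104 100  80  72  72  80  74  73  71  71  71  71  71  71  87  94  94
  93  92  73  66  65  65  72 153 176 173 172 172 174 177]
```

View pics/w1c.png

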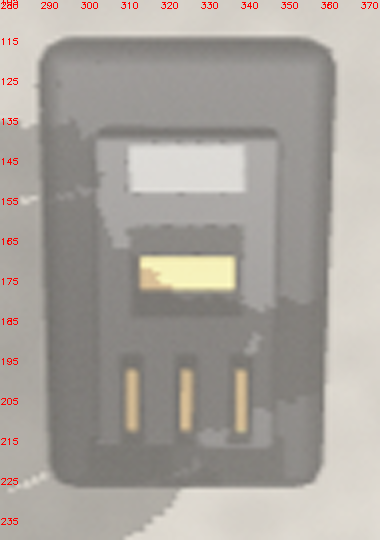

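```bash
python3 - <<'E'
from h import *
import pickle
d=pickle.load(open("w1.pkl","rb"))
C=[plane(d,u,.07) for u in((302.5,139),(347,139),(346,216),(304,216))]
for a in C:print(a.round(4))
N=np.linalg.norm
print([N(C[i]-C[(i+1)%4]).round(4) for i in range(4)]);m=np.mean(C,0);print(m)
v=C[0]+C[1]-C[2]-C[3];print(np.arctan2(v[1],v[0]))
w=C[0]+C[3]-C[1]-C[2];print(np.arctan2(-w[0],w[1]))
# bar relative to centre
t=np.arctan2(v[1],v[0]);print("bar along", (np.array([.4530,-.302])-m[:2])@[np.cos(t),np.sin(t)])
B=[plane(d,u,.046) for u in((290,116),(363,116))];print(N(B[0]-B[1]))
b=plane(d,(326,115.0),.046);e=plane(d,(326,226),.0);print("ends",b,e,N(b[:2]-m[:2]))
E
```

```text
[ 0.4746 -0.2675  0.07  ]
[ 0.4905 -0.3074  0.07  ]
[ 0.4179 -0.3368  0.07  ]
[ 0.4018 -0.2966  0.07  ]
[np.float64(0.0429), np.float64(0.0784), np.float64(0.0433), np.float64(0.0784)]
[ 0.44617927 -0.30208695  0.07      ]
0.38277031681957163
0.38037646558852867
bar along 0.006359614460146565
0.07446598521458853
ends [ 0.50344993 -0.28039729  0.046     ] [ 0.37525386 -0.33171764  0.        ] 0.0612402645608298
```

```bash
python3 - <<'E'
from h import *
from bench import env,kinematics,monitor,eyes
S=monitor.sense
q=quat(.382,-1);x,y=.4462,-.302
env.reach([x,y,.11],q)
f0=S()["contact_force"]
print(S()["clock"],f0)
print(env.movel([x,y,.045],velocity=.08,guard=12),S()["position"],S()["contact_force"])
env.close_gripper(effort=80)
print(S()["finger_gap"],S()["contact_force"],S()["clock"])
env.movel([x,y,.075],velocity=.08)
env.hold(.2)
s=S();print(s["finger_gap"],s["contact_force"]-f0,s["clock"])
d=eyes.grab_frame("wrist");cv2.imwrite("pics/w2.png",d["frame"][:,:,::-1])
E
```

```text
3.7083 [0.46104311 0.00805068 0.1013472 ]
False [ 0.44646282 -0.3022656   0.04548424] [ 0.37822173 -0.50329099 -0.20729983]
0.5273336519427293 [-0.00845855 -0.99069286  5.48161414] 5.1333
0.522723140774465 [-0.59012428  0.27158747 -7.02636754] 5.8583
```

View pics/w2.png

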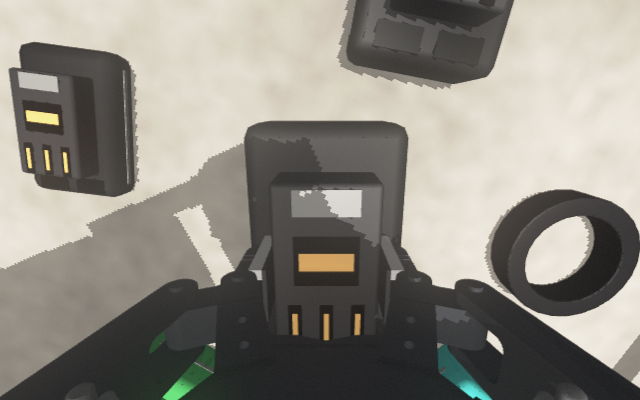

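```bash
python3 - <<'E'
from h import *
from bench import env,kinematics,monitor,eyes
S=monitor.sense
env.movel([.4462,-.302,.24],velocity=.2)
env.reach([.527,.2645,.24],quat(-.07,-1))
env.movel([.527,.2645,.175],velocity=.12)
env.hold(.15)
print(S()["clock"],S()["finger_gap"],S()["position"],S()["contact_force"])
for n in("scene","side","wrist"):
    d=eyes.grab_frame(n);cv2.imwrite(f"pics/{n}3.png",d["frame"][:,:,::-1])
a=cv2.imread("pics/scene3.png")[180:400,320:520];b=cv2.imread("pics/side3.png")[40:200,250:400]
cv2.imwrite("pics/c3.png",np.hstack([cv2.resize(a,(400,440)),cv2.resize(b,(400,440))]))
E
```

```text
9.7833 0.521831758186275 [0.52743374 0.26460355 0.17601505] [ 0.04459689  0.05704086 -7.3264837 ]
```

View pics/c3.png

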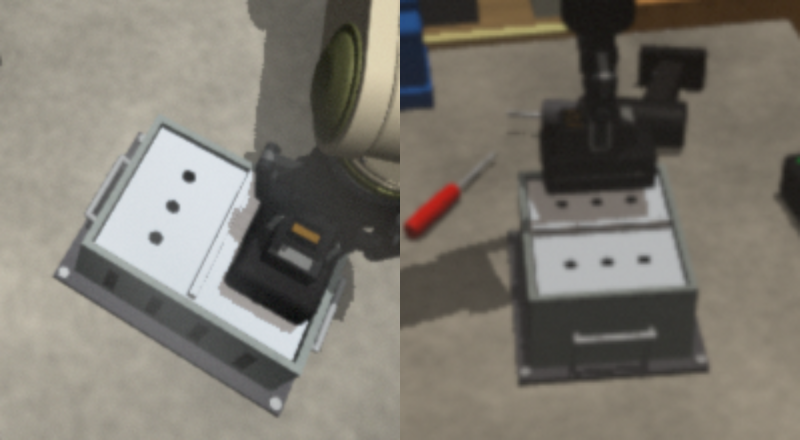

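View pics/wrist3.png

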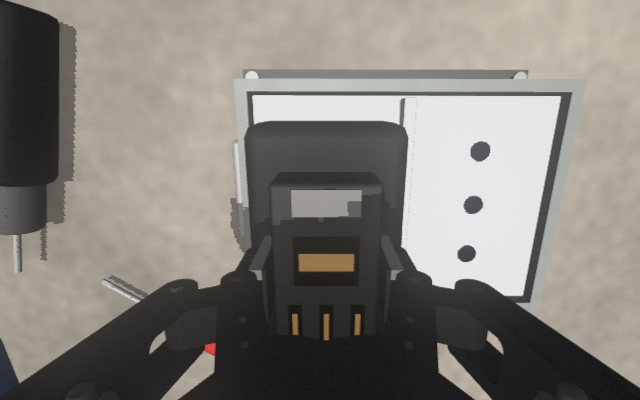

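```bash
python3 - <<'E'
from h import *
from bench import env,kinematics,monitor,eyes
S=monitor.sense
d=eyes.grab_frame("wrist")
for u in((480,151),(473,205),(466.5,253.5)):print(plane(d,u,.095).round(4))
for u in((247.5,92.5),(571,92.5)):print("rim inner",plane(d,u,.101).round(4))
p=[.527,.2645]
print(env.movel([*p,.150],velocity=.1))
s=S();print(s["clock"],s["position"],s["contact_force"])
for z in(.142,.138,.134,.130,.126,.122,.119):
    env.movel([*p,z],velocity=.05); s=S();print(s["position"].round(4),s["contact_force"].round(2))
    if s["contact_force"][2]>2: break
print(s["clock"])
E
```

```text
[0.5582 0.152  0.095 ]
[0.5178 0.1548 0.095 ]
[0.478  0.1578 0.095 ]
rim inner [0.6093 0.3118 0.101 ]
rim inner [0.594  0.0968 0.101 ]
False
10.3833 [0.52698318 0.26450735 0.14999682] [ 0.4239113   1.15773244 -5.7559042 ]
[0.5269 0.2645 0.1419] [ 0.32 -0.28 -6.75]
[0.5272 0.2645 0.1382] [ 0.84  0.56 -4.66]
[0.5272 0.2645 0.1341] [ 0.56  0.15 -3.71]
[0.5272 0.2645 0.13  ] [ 0.64  0.62 -2.1 ]
[0.5272 0.2645 0.126 ] [0.92 0.99 0.53]
[0.5272 0.2646 0.122 ] [2.01 0.71 1.7 ]
[0.5272 0.2646 0.1191] [1.02 0.75 3.43]
12.1917
```

```bash
python3 - <<'E'
from h import *
from bench import env,kinematics,monitor,eyes
import pickle
S=monitor.sense
p=[.527,.2645]
env.movel([*p,.126],velocity=.05);env.hold(.1);print(S()["contact_force"])
env.release();env.hold(.2)
env.movel([*p,.25],velocity=.2)
s=S();print(s["clock"],s["contact_force"],s["finger_gap"])
q=quat(.19,-1)
env.reach([.602,-.303,.23],q)
D={n:eyes.grab_frame(n) for n in("scene","side","wrist")};pickle.dump(D,open("d4.pkl","wb"))
print(S()["clock"])
f=D["wrist"]["frame"];
for a,cc in blobs(yel(f),6): print(a,cc,plane(D["wrist"],cc,.07).round(4))
f=(255*(f/255.)**.55).astype(np.uint8)[:,:,::-1]
cv2.imwrite("pics/w4.png",f)
a=D["scene"]["frame"][180:400,320:520,::-1];b=D["side"]["frame"][40:200,250:400,::-1]
cv2.imwrite("pics/c4.png",np.hstack([cv2.resize(a,(400,440)),cv2.resize(b,(400,440))]))
cv2.imwrite("pics/w4c.png",cv2.resize(f[100:240,270:390],None,fx=4,fy=4,interpolation=cv2.INTER_CUBIC))
E
```

```text
[-1.72114846  0.53902344  1.61367964]
14.0333 [-0.05635263 -0.21627915  0.05215116] 1.002935245975666
16.2417
103 [170.56, 131.55] [ 0.6209 -0.1462  0.07  ]
27 [155.52, 149.11] [ 0.6013 -0.1328  0.07  ]
26 [165.0, 152.5] [ 0.5997 -0.1421  0.07  ]
25 [174.28, 156.08] [ 0.5979 -0.1512  0.07  ]
203 [326.47, 168.98] [ 0.6135 -0.2998  0.07  ]
45 [313.0, 201.0] [ 0.5786 -0.2926  0.07  ]
45 [327.0, 201.0] [ 0.5812 -0.3065  0.07  ]
44 [340.02, 200.84] [ 0.5839 -0.3195  0.07  ]
64 [161.77, 274.33] [ 0.4656 -0.1457  0.07  ]
```

View pics/w4.png

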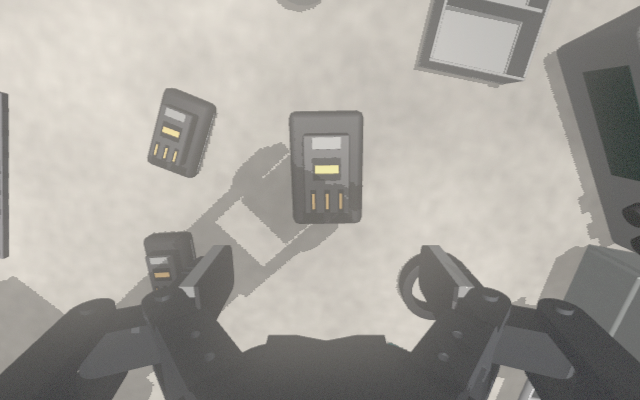

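View pics/w4c.png

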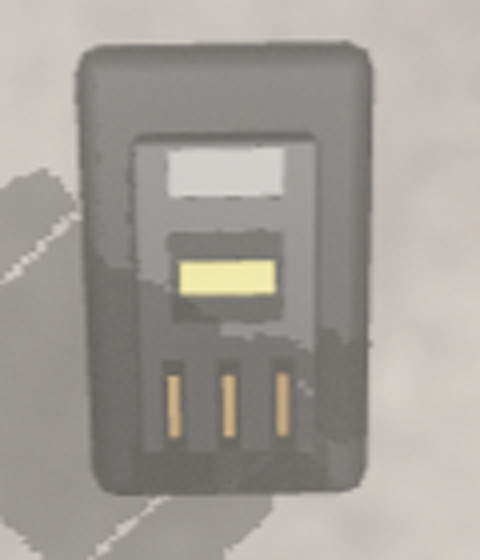

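View pics/c4.png

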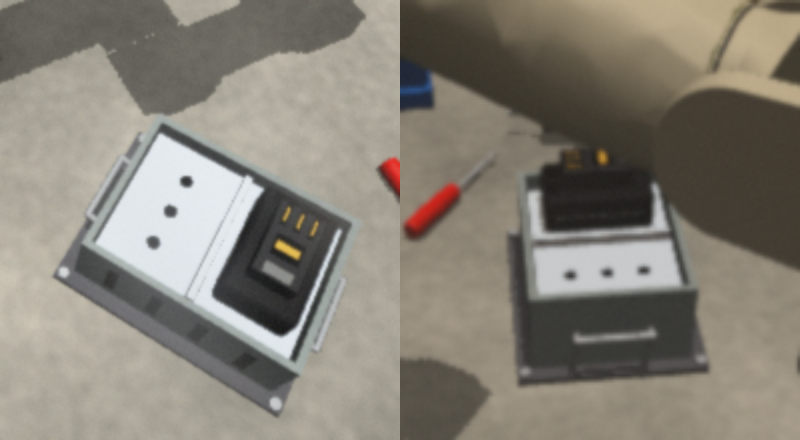

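```bash
python3 - <<'E'
from h import *
from bench import env,kinematics,monitor,eyes
import pickle
S=monitor.sense
q=quat(.195,-1);p=[.6073,-.3011]
env.reach([*p,.11],q);f0=S()["contact_force"]
print(env.movel([*p,.047],velocity=.08,guard=12))
env.close_gripper(effort=80)
print(S()["finger_gap"],S()["contact_force"])
env.movel([*p,.24],velocity=.15);env.hold(.1)
s=S();print(s["finger_gap"],s["contact_force"]-f0)
t=[.5195,.154]
env.reach([*t,.24],quat(-.07,-1))
env.movel([*t,.175],velocity=.12);env.hold(.15)
print(S()["clock"],S()["finger_gap"],S()["position"],S()["contact_force"])
D={n:eyes.grab_frame(n) for n in("scene","side","wrist")};pickle.dump(D,open("d5.pkl","wb"))
cv2.imwrite("pics/w5.png",D["wrist"]["frame"][:,:,::-1])
a=D["scene"]["frame"][180:400,320:520,::-1];b=D["side"]["frame"][40:200,250:400,::-1]
cv2.imwrite("pics/c5.png",np.hstack([cv2.resize(a,(400,440)),cv2.resize(b,(400,440))]))
E
```

```text
False
0.5203507032457932 [ 0.82931876 -0.51052838  5.06742356]
0.5188867107933651 [-0.3449911   1.12714417 -6.39579052]
22.2583 0.517496964405542 [0.51993606 0.15399375 0.17592667] [ 0.64991793 -0.4623509  -4.13355467]
```

View pics/w5.png

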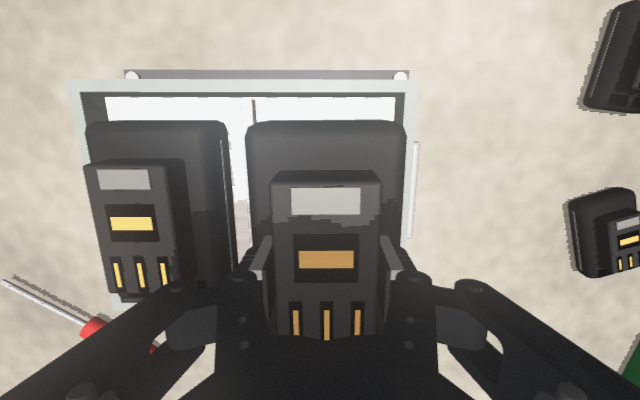

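View pics/c5.png

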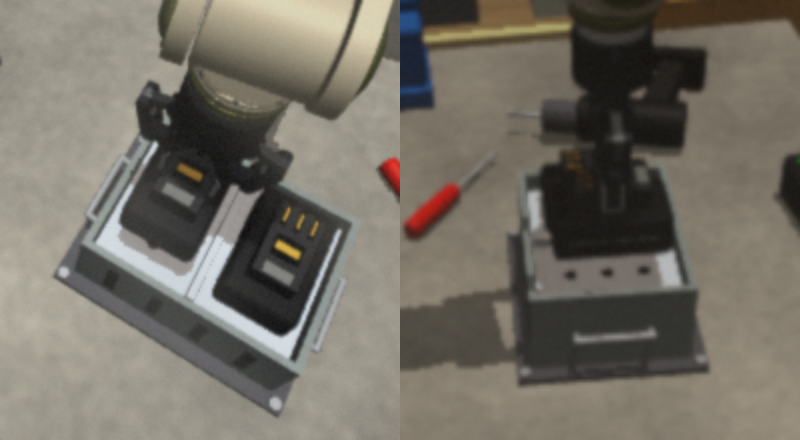

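```bash
python3 - <<'E'
from h import *
from bench import env,kinematics,monitor,eyes
import pickle
S=monitor.sense
D=pickle.load(open("d5.pkl","rb"))
bx={"scene":(440,270,480,330),"wrist":(90,205,170,240)}
c={}
for n in bx:
    x0,y0,x1,y1=bx[n];m=yel(D[n]["frame"]);k=np.zeros_like(m);k[y0:y1,x0:x1]=1
    c[n]=max(blobs(m&k))[1]
print(c,tri(D["scene"],c["scene"],D["wrist"],c["wrist"]))
p=[.5195,.154]
env.movel([*p,.134],velocity=.1)
s=S();print(s["clock"],s["contact_force"])
for z in(.129,.125,.121,.117,.114,.111,.108,.105,.102):
    env.movel([*p,z],velocity=.05); s=S();print(s["position"].round(4),s["contact_force"].round(2))
    if s["contact_force"][2]>.8: break
env.hold(.2);print(S()["clock"],S()["contact_force"])
E
```

```text
{'scene': [463.41, 304.43], 'wrist': [131.25, 223.48]} (array([0.53351399, 0.26396025, 0.15357038]), np.float64(0.0006220545075525369))
22.9667 [-0.62271855  0.53338282 -4.72363736]
[0.5195 0.154  0.1291] [-0.17  0.71 -5.3 ]
[0.5195 0.154  0.125 ] [-0.1  -0.75 -4.71]
[0.5196 0.154  0.121 ] [-0.65  0.15 -2.63]
[0.5197 0.154  0.117 ] [-0.    0.62 -1.22]
[0.5197 0.154  0.114 ] [0.49 0.85 0.63]
[0.5197 0.154  0.111 ] [1.31 0.29 1.69]
24.6667 [ 0.89635193 -0.25743933  0.8770579 ]
```

```bash
python3 - <<'E'
from h import *
from bench import env,kinematics,monitor,eyes
import pickle
S=monitor.sense
p=[.5195,.154]
env.movel([*p,.112],velocity=.05)
env.release();env.hold(.2)
env.movel([*p,.25],velocity=.2)
env.reach([.40,.20,.30],quat(-.07,-1));env.hold(.5)
print(S()["clock"],S()["contact_force"])
D={n:eyes.grab_frame(n) for n in("scene","side","wrist")};pickle.dump(D,open("d6.pkl","wb"))
for n in D:
    for a,cc in blobs(yel(D[n]["frame"]),4):
        P=plane(D[n],cc,.133)
        if .42<P[0]<.62 and .08<P[1]<.34: print(n,a,cc,P.round(4))
cv2.imwrite("pics/w6.png",D["wrist"]["frame"][:,:,::-1])
a=D["scene"]["frame"][180:400,320:520,::-1];b=D["side"]["frame"][40:200,250:400,::-1]
cv2.imwrite("pics/c6.png",np.hstack([cv2.resize(a,(400,440)),cv2.resize(b,(400,440))]))
E
```

```text
27.55 [-0.15341789 -0.13420068  1.79033855]
scene 14 [408.64, 261.57] [0.4908 0.142  0.133 ]
scene 17 [414.76, 265.24] [0.4925 0.1559 0.133 ]
scene 20 [421.15, 268.15] [0.4923 0.1697 0.133 ]
scene 62 [408.18, 277.87] [0.5245 0.1541 0.133 ]
scene 17 [460.53, 289.12] [0.4974 0.2535 0.133 ]
scene 16 [467.31, 292.75] [0.4983 0.2674 0.133 ]
scene 21 [474.1, 296.33] [0.4991 0.2812 0.133 ]
scene 69 [461.0, 306.68] [0.5311 0.2649 0.133 ]
side 18 [325.39, 100.72] [0.535  0.2694 0.133 ]
side 19 [330.32, 122.58] [0.5286 0.1579 0.133 ]
wrist 265 [243.85, 39.52] [0.5342 0.2659 0.133 ]
wrist 260 [367.7, 38.48] [0.5271 0.1535 0.133 ]
wrist 35 [351.51, 77.74] [0.4947 0.1698 0.133 ]
wrist 39 [366.62, 77.1] [0.4943 0.1557 0.133 ]
wrist 45 [381.8, 76.82] [0.4935 0.1415 0.133 ]
wrist 53 [231.47, 78.49] [0.502  0.2821 0.133 ]
wrist 51 [246.47, 78.47] [0.501  0.2681 0.133 ]
wrist 44 [261.3, 77.82] [0.5006 0.2542 0.133 ]
```

View pics/w6.png

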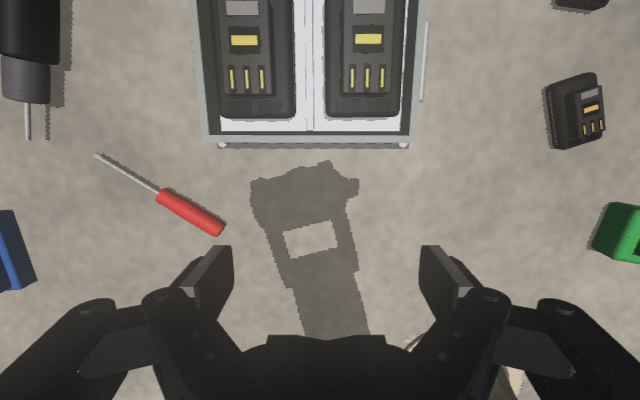

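View pics/c6.png

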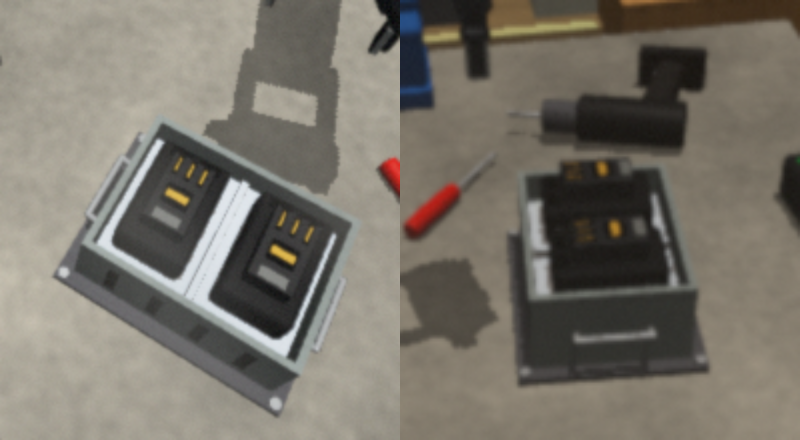

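```bash
python3 - <<'E'
from h import *
from bench import job
import pickle
D=pickle.load(open("d6.pkl","rb"))
for s,w in(((408.18,277.87),(367.7,38.48)),((461,306.68),(243.85,39.52)),((408.64,261.57),(381.8,76.82)),((474.1,296.33),(231.47,78.49))):
    print(tri(D["scene"],s,D["wrist"],w))
job.hand_in()
E
```

```text
(array([0.52631215, 0.1540263 , 0.13692769]), np.float64(4.740395590608178e-05))
(array([0.53318228, 0.26441255, 0.1376301 ]), np.float64(0.0004036104950599927))
(array([0.49307517, 0.14208083, 0.13727939]), np.float64(0.0001816122039852853))
(array([0.50145978, 0.28046262, 0.13792028]), np.float64(0.0002941216196646366))
the job is handed in; nothing more can be done
```

I loaded both large battery packs into the spring lift, one in each bay, and handed the job in at about 28 s of the 64 s allowed. I gripped each pack by its foot and lowered it slowly onto the tray. I let go only once the tray was carrying its weight.

Last checks, from the scene and wrist cameras after the arm had moved clear:
- **Position:** both packs lie within about 1 mm of the bay centres I measured from the tray holes. The tray's centre, checked separately from the rim, agreed to about 1.5 mm. The long sides are parallel to the rib.
- **Height:** the tops of the feet are at about 137 to 138 mm, equal within 1 mm across both packs. That means they lie flat with the foot up, and the tray has sunk about 27 to 28 mm.
- **Forces:** the highest reading at my checks was about 7 N. The fingertips brushed each pack's body with about 5 N while closing.

**Disagreements:**
- **Side camera:** it put the markers a few millimetres further along y than the other two views. That check assumed a foot height of 133 mm, about 4 mm too low.
- **Force reading:** with the gripper empty and clear, it still showed a vertical offset of 1.8 N. I took this as sensor noise.
- **Tray speed:** I could not measure it directly.

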